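# Empty the onion pail into the pantry drawer

### The job

Carry the pail of onions by its bail onto the wooden step beside the open drawer and let go of it there, standing upright with its flared front towards the drawer. Then take it by the bar at its bottom rim, tip all three onions over into the drawer, stand the empty pail upright on the step again, and push the drawer fully shut. Leave the jars alone.

Things in the scene. Friction and masses are not known exactly. Their poses are not given: they have to be found in the camera images.
- pail: open scuttle-shaped steel pail, 0.4 to 0.55 kg empty, 95 mm high, sheet 4 mm thick. Origin: centre of its underside; z up to the mouth. Underside 130 mm (x) by 104 mm (y). The front wall (+y, for pouring) flares out 20 deg to y = +87 mm at its lip, the back wall (-y) 10 deg to y = -69 mm at the top; the sides (x = -65, +65 mm) are upright
- bail: wire bail of the pail, arch 146 mm wide. Origin on its hinge, which runs along the pail's x at pail (0, 8, 80) mm; its own z points from the hinge to the top of the arch. It swings up to 57 deg to the pail's front or back and stays roughly where it is left (0.035 N m of friction)
- bail_grip (a point): middle of the bail's wooden grip, a round bar 14 mm thick and 75 mm long along the bail's x, 70 mm above the hinge; 150 mm above the pail's underside when the bail is upright. The axes are the bail's
- foot_bar: tipping bar at the back of the pail's bottom rim: round wooden bar 14 mm thick along the pail's x, 68 mm clear between its two struts. Origin: its middle, at pail (0, -92, 14) mm, axes the pail's; 33 mm clear to the foot of the back wall, which flares over it, so tilt the tool 25 to 50 deg, its body away from the pail. It turns in a weak grip, not at 100 N
- onion0: round onion, 50 mm in diameter, about 70 g, rolls; in the pail at the start. Origin: its centre
- onion1: round onion like onion0
- onion2: round onion like onion0
- step: fixed dark wooden block beside the open drawer, 160 mm (x) by 115 mm (y) by 115 mm high. Origin: centre of its underside; its +y side faces the drawer, 5 to 16 mm clear of the drawer's side. The pail overhangs the block at the back (-y) so that there is room below the foot bar
- chest: fixed low wooden cabinet with one drawer, 270 mm deep (x) by 240 mm wide (y) by 120 mm high. Origin: centre of its underside. -x is the front, from which the drawer slides out; the face of the cabinet itself is at x = -120 mm. The step stands before it to the right (-x, -y), with the same yaw
- chest_drawer0 (a joint): how far the drawer is pulled out, m: 0 is fully shut; 0.165 to 0.185 at the start. About 1 N to slide, plus 4 N per m/s
- drawer_floor (a point): middle of the drawer's inner floor, 22 mm above the bench, moves with the drawer; axes the chest's. Inside: 225 mm (x) by 198 mm (y); side walls 6 mm thick, tops 76 mm above this point; the front panel reaches 108 mm above the bench. Drawer shut: this point is at chest (6, 0, 22) mm. The part in front of the cabinet's face is open from above
- chest_drawer0_handle (a point): middle of the drawer's steel bar handle (120 mm along y, about 10 mm thick), 35 mm in front of the front panel, about 82 mm above the bench; a push on it towards +x of the chest shuts the drawer
- jar0: preserve jar with a paper cover standing on top of the cabinet, 72 mm in diameter, 100 mm high. Origin: centre of its underside. To be left alone
- jar1: preserve jar, 80 mm in diameter, 120 mm high, on the bench to the left of the open drawer. To be left alone
- jar2: preserve jar, 72 mm in diameter, 110 mm high, on the bench to the right of the cabinet, behind the step. To be left alone
Things that resemble listed ones, but are neither listed nor needed, are in the scene too. Several things have the shape of the step; the one meant has the colours described above. There is more than one size of the pail; the job needs the smaller.

How it is judged:
On the way, in this order (a step that is already met when the one before it is completed fails the run):
1. the pail is lifted clear of the bench with the fingers on its bail (contact force between the fingers and bail above 0.5 N and height (world z) of pail above 0.05 m), for 0.2 s.
2. the pail stands upright on the step, flared front towards the drawer, let go (x of pail in the frame of step between -0.1 and 0.1 m and y of pail in the frame of step between -0.08 and 0.08 m and z of pail in the frame of step between 0.109 and 0.122 m and angle between pail's own z axis and vertical below 0.1 rad and contact force between the fingers and pail below 0.1 N and angle between the y axis of pail and the y axis of step, either way round below 0.5 rad and y of foot_bar in the frame of step below 0 m), for 0.2 s.
3. the pail is tipped by its foot bar, more than 50 degrees (contact force between the fingers and foot_bar above 0.5 N and angle between pail's own z axis and vertical above 0.87 rad), for 0.1 s.
At the end, for the whole second after the job is handed in: all three onions lie inside the drawer, below its rim; the drawer is shut to within 8 mm; the pail stands upright (within 6 degrees) on the step, its middle within 100 mm along and 80 mm across the step's middle, at rest (x of onion0 in the frame of drawer_floor between -0.118 and 0.118 m and y of onion0 in the frame of drawer_floor between -0.105 and 0.105 m and z of onion0 in the frame of drawer_floor between 0.01 and 0.085 m and x of onion1 in the frame of drawer_floor between -0.118 and 0.118 m and y of onion1 in the frame of drawer_floor between -0.105 and 0.105 m and z of onion1 in the frame of drawer_floor between 0.01 and 0.085 m and x of onion2 in the frame of drawer_floor between -0.118 and 0.118 m and y of onion2 in the frame of drawer_floor between -0.105 and 0.105 m and z of onion2 in the frame of drawer_floor between 0.01 and 0.085 m and value of joint chest_drawer0 below 0.008 m and x of pail in the frame of step between -0.1 and 0.1 m and y of pail in the frame of step between -0.08 and 0.08 m and z of pail in the frame of step between 0.109 and 0.122 m and angle between pail's own z axis and vertical below 0.1 rad and linear speed of pail below 0.02 m/s); the robot touches nothing.
It fails at once if a jar is pushed more than 30 mm or tipped more than 20 degrees (distance of any of jar0, jar1, jar2 from where it was at the start of the episode above 0.03 m or angle between any of jar0, jar1, jar2's own z axis and vertical above 0.35 rad).
It also fails if it takes over 72 s, if anything falls off the work surface, if the arm or the gripper's body presses on something with over 40 N, if the wrist force passes 120 N, or if a joint passes its speed limit or range.

### The arm

A 7-joint arm with a two-finger parallel gripper is mounted at the origin on the work surface. World frame = base frame: x ahead of the robot, y to its left, z up, the work surface at z = 0. Lengths are in m, angles in rad, forces in N, time in s.
With the tool pointing down it reaches from about 0.425 to 0.95 m from the base axis. Payload 4.7 kg.
Tool frame: the origin (TCP) lies at the very end of the fingers, on their centre line; the grasp point (between the pads) lies 19 mm behind it; z points along the fingers, y is the line along which they close (so a half turn about z gives the same grasp; the last joint's range is limited). The gripper opens to 85 mm and grips with 20 to 120 N. Pads are 22 mm wide; open, the fingers measure 114 mm over their backs; the gripper's body (76 mm by 85 mm) begins 54 mm behind the grasp point. The pads swing forward as they close: fully open they stand 13 mm farther back than shut.
Start: joints at [1.14, 0.469, -0.049, 1.532, 0.024, 1.141, -0.082], TCP at [0.264, -0.621, 0.231] pointing down, gripper open.
Joint ranges: [-2.59, 2.59], [-0.33, 1.99], [-1.39, 1.29], [0.1, 2.45], [-1.04, 4.18], [0.21, 1.99], [-2.66, 2.66]. Speed limits (rad/s): [2.57, 2.57, 3.14, 3.14, 3.14, 3.14, 3.14].

### API

Orientations are given as a unit quaternion [w, x, y, z].
In Python, from station import env gives the robot as it stands.
- The arm moves only by the tool carry_out, never from a script. Its argument "increments" is a list of rows, each a list of 6 numbers: the shift along the tool's x, y, z in units of 40 mm (1.0 is 40 mm), then the turn, a rotation vector about the tool's x, y, z in units of 8 degrees (1.0 is 8 degrees). A call has 1 to 10 rows; each row shifts and turns the commanded pose from where the row before left it, along the tool's axes as they then stand; what a row does not reach is not made up. A row lasts 1/8 s, in which the tool goes at most 62.5 mm and 10.7 degrees, less where a joint would pass 70% of its speed; a pose out of reach is approached as far as the arm can. A call is refused whole if a number of a shift passes 1 or a number of a turn 1, either way. A call with a gripper value outside its range is refused whole. "hand" is the opening, from -1 (shut) to 1 (fully open), set as the call begins (left out, the last holds). The fingers move at their own pace and stop on an object; "squeeze" is the grip in N (left out, the last holds). Time passes only in rows, so rows that do not move let the fingers close. It gives the time, the measured TCP pose, the force, the opening and the grip force at its end, in the units of the state.
- env.get_obs(): the state, without advancing time (a new reading comes with each control period).
- env.read_camera(name): name is "scene" or "top" or "wrist"; returns a dict with "pixels" (384x512x3 uint8, blue, green, red), "intrinsics" (3x3 intrinsics, pixels), "R" (3x3) and "t" (3): a world point X has camera coordinates R X + t. Camera axes: x right, y down, z forward; pixel columns grow to the right and rows downward; lengths in m; the calibration is good to about 2 mm. A picture is of the moment at which its call begins. There is no depth.
- env.sign_off(): hands the job in; it is judged then, once.
Trained networks look in a picture, given as the dict that the camera call returned (one of the last four; its "shot" number tells which), for a name from the list of things; names that differ only in an ending like _2 or _b are one class to them, and where a whole thing is asked for, a point or a joint stands for the part that bears it (a point fixed in the world has none). Each returns a list of dicts, best first, with "confidence" (0 to 1); they miss things now and then, are a little off and sometimes report something else, mostly with a low value. They report only what shows in the picture. A call takes as long as a camera call. They do not tell look-alikes from the thing itself.
- env.spot_in(picture, label): "position" ([x, y, z] in m, in the coordinates of the camera as it stood for that picture, good to about 4 mm: the middle of the surface that is visible of it).
- env.mark_of(picture, label): "position" ([x, y, z] in m, in the coordinates of the camera as it stood for that picture, good to about 4 mm: a listed point, or the origin of a listed thing).
The state is a dict: "clock": time; "joints": joint angles; "qd": joint speeds; "tau": joint torques, N m; "ee_pos": TCP position; "tool_rot": TCP orientation; "contact_force": force on the tool from outside, world axes, zero at the start; "ft_torque": the same for the moment, N m; "opening": opening from 0.0 (shut) to 1.0 (fully open); "grip_force": force on a finger pad.
Only numpy, scipy, OpenCV 4.12 (cv2) and the standard library are available. Lean on these libraries where they do the work, as an engineer would, in place of code of your own. Each camera call takes 0.05 s, during which the arm holds its last target. There are 200 camera calls.

## Working session

There is one attempt and no reset: what is moved stays moved. The work goes in short steps, Python scripts to look and compute and a tool call to move; the robot and the scene stay as the last step left them, time stands still between calls to the robot, and variables do not carry over. Pictures are saved under pics/ and viewed, at most 10 in all, crops included, and the job is handed in when it is done.

Besides the shell and the picture viewer there is one more tool, called after ">>>" as name(argument=value, ...), one argument or row to a line, values as JSON. carry_out: Moves the arm, as the interface text tells. Its arguments: {"type":"object","properties":{"increments":{"type":"array"},"hand":{"type":"number"},"squeeze":{"type":"number"}},"required":["increments"]}

```bash
mkdir -p pics; ls; cat > h.py <<'E'
import numpy as np, cv2
from station import env
from scipy.spatial.transform import Rotation as Ro
def cam(n,save=None):
    p=env.read_camera(n)
    if save: cv2.imwrite('pics/'+save,p['pixels'])
    return p
def w(p,x): return np.asarray(p['R']).T@(np.asarray(x)-np.asarray(p['t']))
def px(p,X):
    c=np.asarray(p['R'])@np.asarray(X)+np.asarray(p['t']); q=np.asarray(p['intrinsics'])@c; return (q[:2]/q[2]).round().astype(int)
def find(p,l,f='mark_of',mn=0.1):
    for d in getattr(env,f)(p,l):
        if d['confidence']>mn:
            X=w(p,d['position']); print(l,f[:4],round(d['confidence'],2),X.round(3),px(p,X))
def st():
    o=env.get_obs(); print({k:np.round(o[k],3).tolist() for k in ('clock','joints','ee_pos','tool_rot','contact_force','opening','grip_force')}); return o
E
python3 - <<'E'
from h import *
st()
ps={n:cam(n) for n in ('scene','top')}
cv2.imwrite('pics/a.png',ps['scene']['pixels']);cv2.imwrite('pics/b.png',ps['top']['pixels'])
for n,p in ps.items():
    print(n, w(p,[0,0,0]).round(2))
    for l in 'pail bail_grip foot_bar onion0 step chest drawer_floor chest_drawer0_handle jar0 jar1 jar2'.split(): find(p,l)
E
```

```text
pics
{'clock': 0.0, 'joints': [1.14, 0.469, -0.049, 1.534, 0.024, 1.141, -0.082], 'ee_pos': [0.264, -0.621, 0.23], 'tool_rot': [-0.001, 0.98, 0.2, -0.0], 'contact_force': [0.216, 0.254, 0.247], 'opening': 1.0, 'grip_force': 0.0}
scene [ 1.1  -0.37  0.84]
pail mark 0.69 [ 0.512 -0.256 -0.003] [199 238]
pail mark 0.57 [ 0.522 -0.551  0.001] [ 91 284]
pail mark 0.36 [ 0.519 -0.264  0.148] [190 207]
bail_grip mark 0.74 [ 0.514 -0.545  0.197] [ 61 237]
bail_grip mark 0.59 [ 0.517 -0.261  0.149] [190 205]
bail_grip mark 0.26 [0.7   0.134 0.121] [365 208]
foot_bar mark 0.74 [ 0.598 -0.644  0.022] [ 52 324]
foot_bar mark 0.67 [ 0.523 -0.348  0.01 ] [168 252]
onion0 mark 0.71 [ 0.518 -0.237  0.028] [205 231]
onion0 mark 0.54 [ 0.486 -0.275  0.025] [188 228]
onion0 mark 0.48 [ 0.548 -0.272  0.029] [197 244]
step mark 0.82 [ 0.256 -0.252  0.004] [172 177]
step mark 0.67 [ 0.513  0.008 -0.004] [283 206]
drawer_floor mark 0.58 [0.539 0.182 0.022] [337 186]
chest_drawer0_handle mark 0.79 [0.378 0.181 0.084] [310 140]
chest_drawer0_handle mark 0.63 [ 0.516 -0.26   0.153] [190 204]
jar0 mark 0.85 [0
[... 856 characters left out ...]
0.002] [312 276]
step mark 0.87 [ 0.505  0.004 -0.002] [231 203]
step mark 0.68 [ 0.683 -0.033 -0.002] [240 152]
chest mark 0.72 [ 0.72   0.182 -0.007] [178 145]
drawer_floor mark 0.42 [ 0.687 -0.035  0.003] [240 151]
chest_drawer0_handle mark 0.8 [0.372 0.178 0.077] [175 243]
jar0 mark 0.82 [ 0.513  0.371 -0.004] [123 206]
jar0 mark 0.67 [ 0.68  -0.031 -0.001] [239 153]
jar0 mark 0.59 [0.697 0.13  0.116] [187 139]
jar1 mark 0.82 [ 0.513  0.371 -0.004] [123 206]
jar1 mark 0.67 [ 0.68  -0.031 -0.001] [239 153]
jar1 mark 0.59 [0.697 0.13  0.116] [187 139]
jar2 mark 0.82 [ 0.513  0.371 -0.004] [123 206]
jar2 mark 0.67 [ 0.68  -0.031 -0.001] [239 153]
jar2 mark 0.59 [0.697 0.13  0.116] [187 139]
```

```bash
python3 - <<'E'
import cv2,numpy as np
a=cv2.imread('pics/a.png');b=cv2.imread('pics/b.png')
cv2.imwrite('pics/a2.png',cv2.resize(a[90:384,0:420],None,fx=1.9,fy=1.9,interpolation=2))
cv2.imwrite('pics/b2.png',cv2.resize(b[100:320,90:440],None,fx=2.2,fy=2.2,interpolation=2))
E
```

```text
(no output)
```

View pics/a2.png

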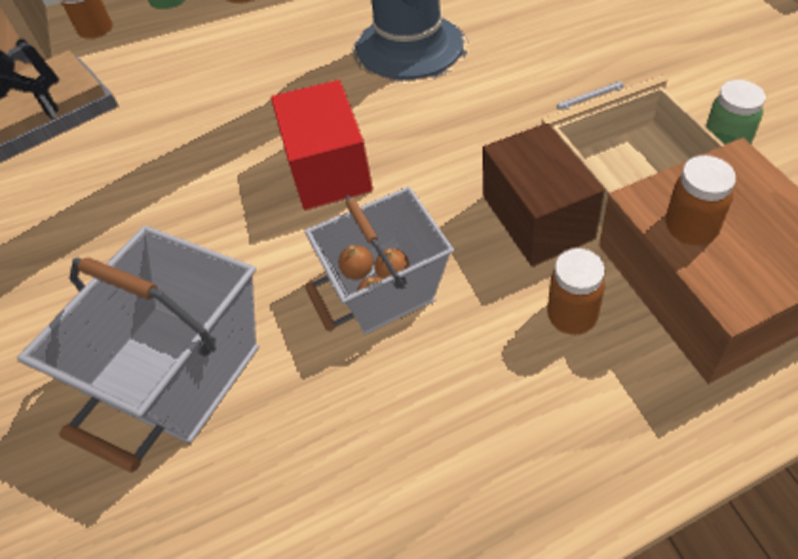

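View pics/b2.png

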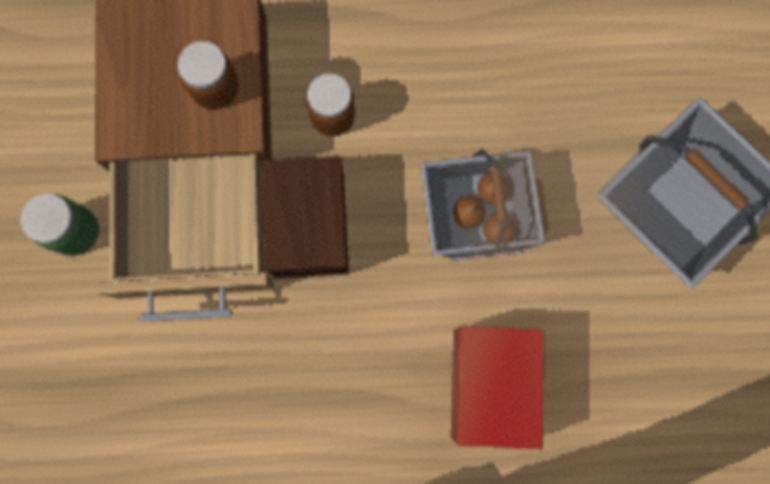

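Small pail with the onions is at top px (309,196) / scene (199,238), and the large empty decoy is at (395,194). The dark step against the drawer is at top (231,203); the red block at (312,276) is a decoy. In both enlarged crops the small onion pail and the dark block fit the description. The jars are at top (123,206), (239,153) and (187,139).

```bash
cat >> h.py <<'E'
def ray(p,u,z):
    K=np.asarray(p['intrinsics']);R=np.asarray(p['R']);c=w(p,[0,0,0]); d=R.T@np.linalg.solve(K,[u[0],u[1],1]); return c+d*(z-c[2])/d[2]
E
python3 - <<'E'
from h import *
p=cam('top')
f=lambda x,y:(90+x/2.2,100+y/2.2)
for n,q,z in [('step right',[(342,158),(348,272)],.115),('step front',[(270,274),(348,272)],.115),('step back',[(265,158),(342,158)],.115),('chest face',[(98,162),(265,157)],.12),('handle',[(143,318),(231,313)],.084),('panel top',[(105,292),(268,287)],.108),('pail left rim',[(425,162),(437,254)],.095),('pail right rim',[(531,152),(544,240)],.095),('pail rim near',[(437,254),(544,240)],.095)]:
    a,b=[ray(p,f(*u),z)[:2] for u in q]; d=b-a; print(n,a.round(3),b.round(3),np.degrees(np.arctan2(d[1],d[0])).round(1))
for n in ('top','scene'):
  for i in range(2):
    q=cam(n)
    for l in ('pail','foot_bar','bail_grip','bail'): find(q,l,mn=.4)
E
```

```text
step right [ 0.581 -0.053] [ 0.418 -0.055] -179.3
step front [0.42  0.054] [ 0.418 -0.055] -91.2
step back [0.587 0.057] [ 0.581 -0.053] -92.7
chest face [0.59  0.294] [0.587 0.057] -90.9
handle [0.37  0.238] [0.371 0.114] -89.4
panel top [0.406 0.285] [0.403 0.058] -90.9
pail left rim [ 0.575 -0.173] [ 0.44  -0.182] -176.1
pail right rim [ 0.583 -0.328] [ 0.453 -0.336] -176.6
pail rim near [ 0.44  -0.182] [ 0.453 -0.336] -85.2
pail mark 0.82 [ 0.517 -0.259  0.002] [308 196]
pail mark 0.58 [ 0.511 -0.559  0.   ] [395 193]
foot_bar mark 0.58 [ 0.519 -0.357  0.014] [337 193]
bail_grip mark 0.94 [ 0.512 -0.549  0.197] [415 180]
bail_grip mark 0.61 [ 0.513 -0.265  0.148] [316 188]
bail mark 0.89 [ 0.51  -0.552  0.105] [405 188]
bail mark 0.51 [ 0.51  -0.254  0.082] [309 193]
pail mark 0.74 [ 0.515 -0.261 -0.002] [308 196]
pail mark 0.58 [ 0.512 -0.557 -0.002] [395 193]
bail_grip mark 0.72 [ 0.511 -0.551  0.201] [416 180]
bail_grip mark 0.44 [ 0.512 -0.262  0.147] [315 188]
bail mark 0.77 [ 0.509 -0.253  0.082] [309 193]
bail mark 0.59 [ 0.509 -0.553  0.106] [405 188]
pail mark 0.91 [ 0.5
[... 175 characters left out ...]
51]
bail_grip mark 0.57 [ 0.518 -0.262  0.148] [190 206]
bail_grip mark 0.57 [ 0.514 -0.548  0.199] [ 60 237]
bail mark 0.9 [ 0.51  -0.544  0.109] [ 77 257]
bail mark 0.59 [ 0.511 -0.256 -0.002] [199 238]
bail mark 0.49 [ 0.517 -0.247  0.081] [199 220]
pail mark 0.9 [ 0.514 -0.255 -0.002] [200 239]
pail mark 0.75 [ 0.512  0.007 -0.002] [282 205]
pail mark 0.7 [ 0.521 -0.55  -0.001] [ 91 284]
foot_bar mark 0.96 [ 0.599 -0.645  0.019] [ 52 325]
foot_bar mark 0.49 [ 0.522 -0.35   0.014] [167 251]
bail_grip mark 0.94 [ 0.515 -0.548  0.198] [ 60 237]
bail_grip mark 0.58 [ 0.519 -0.263  0.149] [190 206]
bail mark 0.71 [ 0.516 -0.248  0.083] [199 220]
bail mark 0.51 [ 0.684 -0.037 -0.003] [299 255]
```

>>> carry_out(
  increments=[
    [0,0,-1,0,0,1],
    [0,0,-0.5,0,0,1],
  ],
)

```text
clock: 2.5
ee_pos: [0.2643, -0.6219, 0.2935]
tool_rot: [0.001, 0.998, 0.059, 0.001]
contact_force: [0.3, -0.1, 0.2]
opening: 0.998
grip_force: 0.0
```

>>> carry_out(
  increments=[
    [0.72,-0.82,0,0,0,0],
    [0.72,-0.82,0,0,0,0],
    [0.72,-0.82,0,0,0,0],
    [0.72,-0.82,0,0,0,0],
    [0.72,-0.82,0,0,0,0],
    [0.72,-0.82,0,0,0,0],
    [0.72,-0.82,0,0,0,0],
    [0.72,-0.82,0,0,0,0],
    [0.72,-0.82,0,0,0,0.35],
    [0.72,-0.82,0,0,0,0],
  ],
)

```text
clock: 3.75
ee_pos: [0.5121, -0.2606, 0.2916]
tool_rot: [0.0, 0.999, 0.037, 0.0]
contact_force: [-0.6, -0.3, 0.1]
opening: 0.999
grip_force: 0.0
```

```bash
cat >> h.py <<'E'
def rotm(q): return Ro.from_quat([q[1],q[2],q[3],q[0]])
def plan(pos,R=None):
    "totals in tool axes and units, from the measured pose: shift (if done before turning), turn"
    o=env.get_obs(); T=rotm(o['tool_rot']); s=T.inv().apply(np.array(pos)-o['ee_pos'])/.04
    t=(T.inv()*R).as_rotvec() if R is not None else np.zeros(3)
    print('shift',s.round(2),'turn',(np.degrees(t)/8).round(2),'at',np.round(o['ee_pos'],4),np.round(o['tool_rot'],3),'F',np.round(o['contact_force'],1),'op',round(o['opening'],2),'g',round(o['grip_force'],1),'t',round(o['clock'],2))
def tool(yaw,tilt=0):
    "tool x along world x turned by yaw; tilt>0: fingers point towards +y (deg)"
    return Ro.from_euler('z',yaw,degrees=True)*Ro.from_euler('x',tilt,degrees=True)*Ro.from_euler('x',180,degrees=True)
E
python3 - <<'E'
from h import *
p=cam('wrist','c.png')
for l in ('bail_grip','bail','pail'): find(p,l)
q=cam('scene'); find(q,'bail_grip')
plan([.514,-.263,.129],tool(4))
E
```

```text
bail_grip mark 0.68 [ 0.511 -0.269  0.154] [267 179]
bail mark 0.77 [ 0.52  -0.251  0.08 ] [250 153]
pail mark 0.92 [ 0.51  -0.256  0.003] [255 149]
pail mark 0.64 [ 0.517 -0.554  0.002] [459 159]
pail mark 0.38 [ 0.521 -0.249  0.081] [249 152]
bail_grip mark 0.71 [ 0.521 -0.266  0.149] [189 207]
bail_grip mark 0.71 [ 0.515 -0.547  0.196] [ 60 238]
shift [0.08 0.   4.06] turn [0.01 0.   0.02] at [ 0.5108 -0.2629  0.2913] [ 0.     0.999  0.036 -0.   ] F [-0.3 -1.   0.3] op 1.0 g 0.0 t 4.05
```

View pics/c.png

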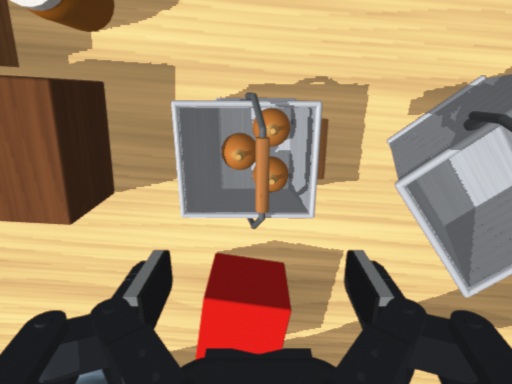

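The bail grip shows in the middle of the small pail at (262,175), leaning slightly back, and the fingers straddle it. I'm descending onto it.

>>> carry_out(
  increments=[
    [0.05,0,1,0,0,0],
    [0.05,0,1,0,0,0],
    [0,0,1,0,0,0],
    [0,0,0.6,0,0,0],
    [0,0,0.45,0,0,0],
    [0,0,0,0,0,0],
  ],
)

```text
clock: 4.8
ee_pos: [0.5144, -0.2621, 0.1283]
tool_rot: [-0.0, 0.999, 0.036, -0.001]
contact_force: [0.6, 0.3, -0.8]
opening: 1.005
grip_force: 0.0
```

>>> carry_out(
  increments=[
    [0,0,0,0,0,0],
    [0,0,0,0,0,0],
    [0,0,0,0,0,0],
    [0,0,0,0,0,0],
    [0,0,0,0,0,0],
    [0,0,0,0,0,0],
  ],
  hand=-1,
  squeeze=60,
)

```text
clock: 5.55
ee_pos: [0.5158, -0.2617, 0.1299]
tool_rot: [0.0, 0.999, 0.037, 0.0]
contact_force: [-0.2, -0.5, 4.7]
opening: 0.143
grip_force: 58.4
```

>>> carry_out(
  increments=[
    [0,0,-0.3,0,0,0],
    [0,0,-0.4,0,0,0],
    [0,0,-0.5,0,0,0],
    [0,0,-0.6,0,0,0],
    [0,0,-0.6,0,0,0],
    [0,0,-0.6,0,0,0],
    [0,0,-0.5,0,0,0],
    [0,0,-0.4,0,0,0],
    [0,0,-0.2,0,0,0],
    [0,0,0,0,0,0],
  ],
)

```text
clock: 6.8
ee_pos: [0.5155, -0.2614, 0.2935]
tool_rot: [0.0, 0.999, 0.037, 0.0]
contact_force: [0.8, 1.0, -6.4]
opening: 0.141
grip_force: 58.8
```

```bash
python3 - <<'E'
from h import *
for n,s in (('wrist',None),('scene','d.png'),('top',None)):
    p=cam(n,s)
    for l in ('pail','foot_bar','bail','bail_grip','step'): find(p,l,mn=.3)
plan([.508,0.008,.287],tool(0))
E
```

```text
pail mark 0.74 [ 0.515 -0.555  0.001] [457 162]
bail mark 0.97 [ 0.52  -0.248  0.242] [240 205]
bail_grip mark 0.82 [ 0.511 -0.267  0.317] [270 283]
step mark 0.78 [ 0.508  0.006 -0.   ] [ 73 139]
step mark 0.42 [ 0.511 -0.264  0.312] [263 277]
pail mark 0.83 [ 0.512 -0.223  0.164] [204 195]
pail mark 0.69 [ 0.522 -0.549  0.001] [ 92 284]
foot_bar mark 0.78 [ 0.601 -0.641  0.019] [ 54 325]
foot_bar mark 0.65 [ 0.519 -0.319  0.147] [168 215]
bail mark 0.79 [ 0.513 -0.546  0.108] [ 76 258]
bail mark 0.53 [ 0.517 -0.245  0.244] [192 177]
bail_grip mark 0.74 [ 0.517 -0.261  0.314] [180 156]
bail_grip mark 0.57 [ 0.512 -0.545  0.198] [ 61 236]
step mark 0.76 [0.513 0.009 0.001] [283 205]
step mark 0.55 [0.72  0.188 0.002] [376 233]
pail mark 0.74 [ 0.513 -0.232  0.165] [306 187]
pail mark 0.71 [ 0.512 -0.557 -0.001] [395 193]
bail mark 0.84 [ 0.51  -0.548  0.103] [403 188]
bail_grip mark 0.56 [ 0.514 -0.549  0.196] [415 180]
step mark 0.86 [ 0.504  0.005 -0.004] [231 203]
shift [ 0.31 -6.73  0.16] turn [ 0.   -0.    0.53] at [ 0.5155 -0.2614  0.2934] [0.    0.999 0.037 0.   ] F [ 0.3  0.1 -7.3] op 0.14 g 58.8 t 7.7
```

View pics/d.png

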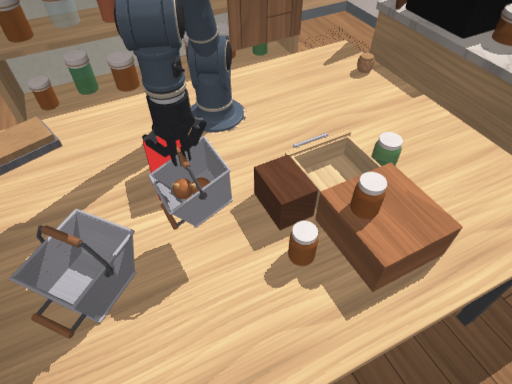

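The pail hangs clear at scene (204,195) with its back about 18° down. I'll carry it over the step and land the back edge first.

>>> carry_out(
  increments=[
    [0.02,-0.25,0,0,0,0],
    [0.02,-0.45,0,0,0,0],
    [0.02,-0.65,0,0,0,0],
    [0.03,-0.75,0,0,0,0.1],
    [0.03,-0.75,0,0,0,0.1],
    [0.03,-0.75,0,0,0,0.1],
    [0.03,-0.75,0,0,0,0.1],
    [0.02,-0.65,0,0,0,0.1],
    [0.02,-0.45,0,0,0,0.1],
    [0.02,-0.25,0,0,0,0.05],
  ],
)

```text
clock: 8.95
ee_pos: [0.5138, -0.0306, 0.2936]
tool_rot: [-0.0, 1.0, -0.007, 0.0]
contact_force: [-0.4, 0.5, -6.6]
opening: 0.143
grip_force: 58.8
```

>>> carry_out(
  increments=[
    [0,-0.1,0,0,0,0],
    [0,0,0,0,0,0],
    [0,0,0,0,0,0],
    [0,0,0,0,0,0],
    [0,0,0,0,0,0],
    [0,0,0,0,0,0],
  ],
)

```text
clock: 9.7
ee_pos: [0.5144, -0.0295, 0.2933]
tool_rot: [0.0, 1.0, -0.009, -0.0]
contact_force: [0.3, -1.2, -7.4]
opening: 0.142
grip_force: 58.8
```

```bash
python3 - <<'E'
from h import *
for n in ('scene','top'):
    p=cam(n)
    for l in ('pail','foot_bar','bail','step'): find(p,l,mn=.5)
plan([.508,-.029,.26],tool(-1))
E
```

```text
pail mark 0.97 [0.514 0.007 0.163] [285 166]
pail mark 0.69 [ 0.519 -0.55   0.002] [ 91 283]
foot_bar mark 0.78 [ 0.597 -0.644  0.019] [ 52 324]
foot_bar mark 0.77 [ 0.515 -0.089  0.147] [253 182]
bail mark 0.78 [ 0.513 -0.545  0.107] [ 77 258]
step mark 0.73 [ 0.254 -0.253  0.002] [172 177]
step mark 0.62 [ 0.511  0.006 -0.   ] [282 205]
step mark 0.61 [0.517 0.003 0.192] [285 159]
pail mark 0.92 [ 0.512 -0.556  0.   ] [395 193]
bail mark 0.6 [ 0.509 -0.55   0.103] [404 188]
step mark 0.82 [ 0.253 -0.256 -0.001] [313 275]
shift [-0.16 -0.    0.83] turn [ 0. -0.  0.] at [ 0.5144 -0.0293  0.2933] [ 0.     1.    -0.009  0.   ] F [-0.1  0.4 -8. ] op 0.14 g 58.8 t 10.2
```

>>> carry_out(
  increments=[
    [-0.08,0,0.25,0,0,0],
    [-0.08,0,0.25,0,0,0],
    [0,0,0.2,0,0,0],
    [0,0,0.1,0,0,0],
    [0,-0.15,0.06,0,0,0],
    [0,-0.15,0.07,0,0,0],
    [0,-0.15,0.08,0,0,0],
    [0,-0.15,0.08,0,0,0],
    [0,-0.13,0.1,0,0,0],
    [0,0,0,0,0,0],
  ],
)

```text
clock: 11.45
ee_pos: [0.5087, 0.0009, 0.2457]
tool_rot: [-0.0, 1.0, -0.008, 0.0]
contact_force: [0.5, 0.5, -4.9]
opening: 0.143
grip_force: 59.0
```

```bash
python3 - <<'E'
from h import *
for n in ('scene','top'):
    p=cam(n,n+'_e.png')
    for l in ('pail','foot_bar','bail'): find(p,l,mn=.3)
plan([.508,0,.2454],tool(-1))
E
```

```text
pail mark 0.57 [0.505 0.013 0.113] [285 176]
foot_bar mark 0.76 [ 0.51  -0.083  0.128] [255 185]
foot_bar mark 0.68 [ 0.598 -0.645  0.019] [ 52 325]
bail mark 0.68 [ 0.511 -0.543  0.107] [ 78 257]
bail mark 0.48 [0.512 0.014 0.197] [288 155]
foot_bar mark 0.47 [ 0.503 -0.092  0.128] [259 195]
bail mark 0.71 [ 0.509 -0.552  0.107] [405 188]
shift [-0.02 -0.    0.01] turn [-0. -0.  0.] at [ 0.5087 -0.      0.2459] [-0.     1.    -0.009  0.   ] F [ 0.2  2.1 -3.8] op 0.14 g 59.1 t 11.85
```

>>> carry_out(
  increments=[
    [0,0,0.07,0,0,0],
    [0,0,0,0,0,0],
  ],
)

```text
clock: 12.1
ee_pos: [0.5091, 0.0002, 0.2446]
tool_rot: [-0.0, 1.0, -0.009, 0.001]
contact_force: [-1.7, 1.1, 4.6]
opening: 0.142
grip_force: 60.1
```

>>> carry_out(
  increments=[
    [0,0,0,0,0,0],
    [0,0,0,0,0,0],
    [0,0,0,0,0,0],
    [0,0,0,0,0,0],
    [0,0,-0.5,0,0,0],
    [0,0,-1,0,0,0],
    [0,0,-1,0,0,0],
    [0,0,0,0,0,0],
  ],
  hand=0.4,
)

```text
clock: 13.1
ee_pos: [0.5102, 0.0002, 0.3463]
tool_rot: [0.0, 1.0, -0.009, 0.004]
contact_force: [0.5, -0.1, -1.8]
opening: 0.702
grip_force: 0.0
```

```bash
python3 - <<'E'
from h import *
for n in ('wrist','scene','top'):
    p=cam(n,n+'_f.png')
    for l in ('pail','foot_bar','bail','drawer_floor','chest_drawer0_handle'): find(p,l,mn=.3)
    find(p,'pail','spot_in',.3)
plan([.508,0,.2454],tool(-1))
a=cv2.imread('pics/scene_f.png')[80:280,190:430];b=cv2.imread('pics/wrist_f.png')
cv2.imwrite('pics/f.png',np.hstack([cv2.resize(a,(460,384)),cv2.resize(b,(340,384))]))
E
```

```text
pail mark 0.71 [0.504 0.006 0.114] [254 162]
pail mark 0.57 [0.545 0.18  0.024] [139 125]
foot_bar mark 0.68 [ 0.505 -0.087  0.13 ] [330 163]
bail mark 0.66 [ 0.54  -0.021  0.146] [276 137]
bail mark 0.58 [0.514 0.012 0.195] [246 171]
drawer_floor mark 0.89 [0.539 0.182 0.025] [138 128]
drawer_floor mark 0.64 [ 0.477 -0.026  0.151] [281 192]
chest_drawer0_handle mark 0.76 [0.374 0.18  0.081] [141 244]
pail spot 0.94 [0.502 0.029 0.188] [231 181]
pail mark 0.84 [ 0.521 -0.551  0.   ] [ 91 284]
pail mark 0.7 [0.507 0.01  0.111] [284 178]
foot_bar mark 0.94 [ 0.598 -0.644  0.018] [ 52 325]
foot_bar mark 0.65 [ 0.505 -0.083  0.13 ] [253 184]
bail mark 0.93 [ 0.513 -0.547  0.108] [ 76 259]
bail mark 0.56 [0.513 0.017 0.198] [289 155]
drawer_floor mark 0.59 [0.538 0.183 0.023] [337 186]
chest_drawer0_handle mark 0.77 [0.378 0.183 0.081] [311 140]
chest_drawer0_handle mark 0.72 [0.51  0.017 0.196] [289 155]
pail spot 0.84 [0.518 0.011 0.175] [288 163]
pail spot 0.71 [ 0.502 -0.545  0.073] [ 81 263]
pail mark 0.78 [ 0.512 -0.556  0.003] [395 193]
pail mark 0.76 [0.508 0.006 0.114] [227 196]
foot_bar mark 0.62 [0.507 0.007 0.117] [227 196]
foot_bar mark 0.43 [ 0.504 -0.093  0.128] [259 195]
bail mark 0.93 [ 0.51  -0.552  0.104] [404 187]
drawer_floor mark 0.78 [0.536 0.178 0.022] [178 195]
chest_drawer0_handle mark 0.69 [0.374 0.178 0.077] [175 242]
pail spot 0.69 [ 0.519 -0.571  0.057] [405 187]
pail spot 0.62 [0.499 0.219 0.02 ] [166 206]
pail spot 0.57 [ 0.505 -0.062  0.148] [249 194]
shift [-0.01 -0.    2.44] turn [ 0. -0.  0.] at [ 0.5085 -0.      0.3429] [ 0.     1.    -0.009  0.   ] F [ 0.7 -0.1 -0. ] op 0.7 g 0.0 t 14.15
```

View pics/f.png

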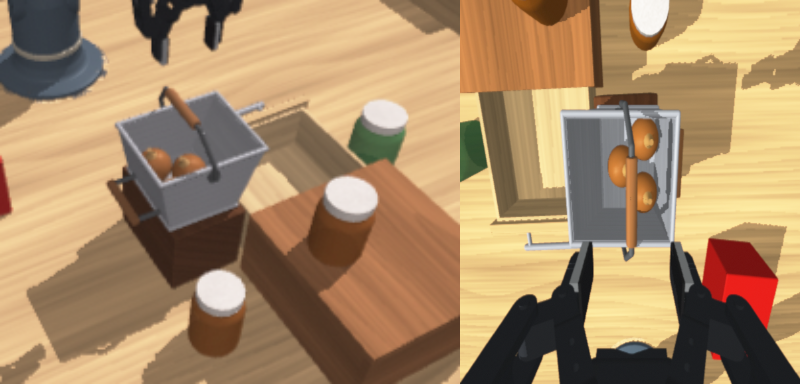

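The pail stands flat on the step, flared front over the drawer side, fingers off. The foot bar is on the back at scene px (253,184). Next I tilt the tool for the foot bar.

>>> carry_out(
  increments=[
    [0,1,0,0,0,0],
    [0,1,0,0,0,0],
    [0,1,0,0,0,0],
    [0,1,0,0,0,0],
    [0,1,0,0.9,0,0],
    [0,0,0,0.95,0,0],
    [0,0,0,0.95,0,0],
    [0,0,0,0.95,0,0],
    [0,0,0,0.95,0,0],
    [0,0,0,0.95,0,0],
  ],
  hand=-0.38,
)

```text
clock: 15.4
ee_pos: [0.5052, -0.2005, 0.3432]
tool_rot: [-0.386, 0.923, -0.008, 0.004]
contact_force: [-0.2, 0.3, -0.6]
opening: 0.31
grip_force: 0.0
```

```bash
python3 - <<'E'
from h import *
st()
p=cam('wrist')
for l in ('foot_bar','pail'): find(p,l,mn=.3)
plan([.505,-.163,.204],tool(-1,45))
E
```

```text
{'clock': 15.4, 'joints': [0.758, 0.424, -0.178, 1.558, -0.577, 1.635, -0.905], 'ee_pos': [0.505, -0.201, 0.343], 'tool_rot': [-0.386, 0.923, -0.008, 0.004], 'contact_force': [-0.246, 0.301, -0.638], 'opening': 0.31, 'grip_force': 0.0}
foot_bar mark 0.95 [ 0.504 -0.085  0.129] [315 160]
foot_bar mark 0.51 [0.509 0.018 0.15 ] [247 148]
pail mark 0.78 [0.505 0.007 0.116] [269 149]
shift [-0.    1.76  3.1 ] turn [-0.02  0.   -0.03] at [ 0.5046 -0.2015  0.3413] [-0.384  0.923 -0.01   0.002] F [ 1.3  0.6 -0.4] op 0.31 g 0.0 t 15.55
```

>>> carry_out(
  increments=[
    [0,0.86,0.6,0,0,0],
    [0,0.86,0.9,0,0,0],
    [0,0,1,0,0,0],
    [0,0,1,0,0,0],
    [0,0,0,0,0,0],
  ],
)

```text
clock: 16.18
ee_pos: [0.5053, -0.1451, 0.1953]
tool_rot: [-0.385, 0.923, -0.005, 0.001]
contact_force: [0.4, -0.1, -0.4]
opening: 0.311
grip_force: 0.0
```

```bash
python3 - <<'E'
from h import *
p=cam('wrist','g.png'); find(p,'foot_bar',mn=.3)
plan([.5045,-.0735,.116],tool(-1,45))
E
```

```text
foot_bar mark 0.95 [ 0.505 -0.085  0.13 ] [264 195]
shift [-0.09  0.1   2.76] turn [-0.01 -0.    0.02] at [ 0.5068 -0.149   0.1967] [-0.383  0.924 -0.007  0.004] F [0.8 0.5 0.9] op 0.31 g 0.0 t 16.27
```

View pics/g.png

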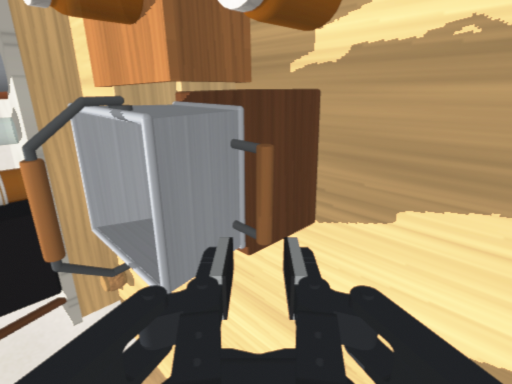

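The wrist view shows the foot bar at (264,195), nearly centred between the fingers (inner edges at columns 232 and 287). Closing in.

>>> carry_out(
  increments=[
    [-0.04,0.05,0.9,0,0,0],
    [0,0.03,0.8,0,0,0],
    [0,0,0.6,0,0,0],
    [0,0,0.4,0,0,0],
    [0,0,0,0,0,0],
  ],
)

```text
clock: 16.9
ee_pos: [0.5059, -0.0748, 0.1174]
tool_rot: [-0.384, 0.923, -0.007, 0.003]
contact_force: [-0.2, -0.1, 0.1]
opening: 0.313
grip_force: 0.0
```

```bash
python3 - <<'E'
from h import *
p=cam('wrist'); find(p,'foot_bar',mn=.3);find(p,'pail',mn=.3)
q=cam('scene'); find(q,'foot_bar',mn=.3);find(q,'pail',mn=.3)
plan([.5045,-.0735,.116],tool(-1,45))
E
```

```text
foot_bar mark 0.89 [ 0.506 -0.087  0.131] [257 269]
pail mark 0.8 [0.504 0.007 0.116] [181 213]
foot_bar mark 0.8 [ 0.6   -0.644  0.017] [ 53 326]
foot_bar mark 0.56 [ 0.51  -0.085  0.132] [254 184]
foot_bar mark 0.45 [0.511 0.005 0.265] [286 136]
pail mark 0.96 [0.506 0.008 0.112] [283 177]
pail mark 0.88 [ 0.523 -0.553  0.001] [ 90 285]
shift [-0.04 -0.01  0.07] turn [-0.02 -0.01  0.  ] at [ 0.5061 -0.0757  0.1175] [-0.384  0.923 -0.008  0.004] F [-0.4  0.3 -0.3] op 0.31 g 0.0 t 17.2
```

>>> carry_out(
  increments=[
    [0,0,0,0,0,0],
    [0,0,0,0,0,0],
    [0,0,0,0,0,0],
    [0,0,0,0,0,0],
    [0,0,0,0,0,0],
  ],
  hand=-1,
  squeeze=110,
)

```text
clock: 17.82
ee_pos: [0.506, -0.0745, 0.1184]
tool_rot: [-0.385, 0.923, -0.008, 0.004]
contact_force: [-1.0, 0.4, 6.1]
opening: 0.119
grip_force: 107.5
```

```bash
python3 - <<'E'
from h import *
# pour: pail turned about world x (yaw -1) by -th; pivot front bottom edge, lifted by dz; rows
o=env.get_obs(); T0=rotm(o['tool_rot']); P0=np.array(o['ee_pos'])
C=np.array([.506,.006,.115]); edge=C+np.array([0,.052,0])
ax=Ro.from_euler('z',-1,degrees=True).apply([1,0,0])
prevP,prevT=P0,T0; n=15
for k in range(1,n+1):
    th=7.0*k; s=min(1,k/4)
    R=Ro.from_rotvec(-np.radians(th)*ax); P=edge+R.apply(P0-edge)+np.array([0,.005*k/n,.018*s])
    T=R*T0; d=prevT.inv().apply(P-prevP)/.04; t=np.degrees((prevT.inv()*T).as_rotvec())/8
    print(th,d.round(2),t.round(2),P.round(3)); prevP,prevT=P,T
print('lip',(edge+R.apply(np.array([0,.035,.095]))+[0,.005,.018]).round(3))
plan(P0)
E
```

```text
7.0 [ 0.   -0.4  -0.33] [-0.87 -0.   -0.  ] [ 0.506 -0.073  0.139]
14.0 [ 0.   -0.39 -0.34] [-0.87 -0.   -0.  ] [ 0.506 -0.069  0.159]
21.0 [ 0.   -0.38 -0.35] [-0.87 -0.   -0.  ] [ 0.506 -0.064  0.179]
28.0 [ 0.   -0.36 -0.36] [-0.87 -0.   -0.  ] [ 0.506 -0.056  0.198]
35.0 [ 0.   -0.32 -0.26] [-0.87 -0.   -0.  ] [ 0.506 -0.047  0.212]
42.0 [ 0.   -0.32 -0.26] [-0.87 -0.   -0.  ] [ 0.507 -0.036  0.224]
49.0 [ 0.   -0.32 -0.26] [-0.87 -0.   -0.  ] [ 0.507 -0.024  0.235]
56.0 [ 0.   -0.32 -0.26] [-0.87 -0.   -0.  ] [ 0.507 -0.011  0.245]
63.0 [ 0.   -0.32 -0.26] [-0.87 -0.   -0.  ] [0.507 0.004 0.253]
70.0 [ 0.   -0.32 -0.26] [-0.87 -0.   -0.  ] [0.508 0.019 0.259]
77.0 [ 0.   -0.32 -0.26] [-0.87 -0.   -0.  ] [0.508 0.035 0.263]
84.0 [ 0.   -0.32 -0.26] [-0.87 -0.   -0.  ] [0.508 0.051 0.265]
91.0 [ 0.   -0.32 -0.26] [-0.87 -0.   -0.  ] [0.508 0.068 0.265]
98.0 [ 0.   -0.32 -0.26] [-0.87 -0.   -0.  ] [0.509 0.084 0.264]
105.0 [ 0.   -0.32 -0.27] [-0.87 -0.   -0.  ] [0.509 0.1   0.26 ]
lip [0.507 0.146 0.075]
shift [0. 0. 0.] turn [0. 0. 0.] at [ 0.506  -0.0745  0.1184] [-0.385  0.923 -0.008  0.004] F [-1.   0.4  6.1] op 0.12 g 107.5 t 17.82
```

>>> carry_out(
  increments=[
    [0,-0.4,-0.33,-0.87,0,0],
    [0,-0.39,-0.34,-0.87,0,0],
    [0,-0.38,-0.35,-0.87,0,0],
    [0,-0.36,-0.36,-0.87,0,0],
    [0,0,0,0,0,0],
  ],
)

```text
clock: 18.45
ee_pos: [0.5062, -0.0532, 0.1982]
tool_rot: [-0.151, 0.989, -0.005, 0.002]
contact_force: [0.3, -0.1, -7.2]
opening: 0.122
grip_force: 108.7
```

```bash
python3 - <<'E'
from h import *
plan([.506,-.056,.198],tool(-1,17))
q=cam('scene','i.png'); find(q,'foot_bar',mn=.3);find(q,'pail',mn=.3)
find(q,'onion0',mn=.3)
E
```

```text
shift [-0.    0.07 -0.02] turn [-0.04 -0.01  0.06] at [ 0.5062 -0.0532  0.1982] [-0.151  0.989 -0.005  0.002] F [ 0.3 -0.1 -7.2] op 0.12 g 108.7 t 18.45
foot_bar mark 0.55 [ 0.598 -0.644  0.018] [ 52 325]
foot_bar mark 0.43 [ 0.507 -0.055  0.213] [263 158]
pail mark 0.95 [0.507 0.015 0.15 ] [286 167]
pail mark 0.89 [ 0.522 -0.549 -0.001] [ 92 284]
```

>>> carry_out(
  increments=[
    [0,-0.32,-0.26,-0.87,0,0],
    [0,-0.32,-0.26,-0.87,0,0],
    [0,-0.32,-0.26,-0.87,0,0],
    [0,-0.32,-0.26,-0.87,0,0],
    [0,-0.32,-0.26,-0.87,0,0],
    [0,-0.32,-0.26,-0.87,0,0],
    [0,-0.32,-0.26,-0.87,0,0],
    [0,-0.32,-0.26,-0.87,0,0],
  ],
)

```text
clock: 19.65
ee_pos: [0.507, 0.051, 0.2625]
tool_rot: [0.329, 0.944, -0.01, -0.006]
contact_force: [-0.4, 0.4, -6.5]
opening: 0.125
grip_force: 109.1
```

>>> carry_out(
  increments=[
    [0,-0.32,-0.26,-0.87,0,0],
    [0,-0.32,-0.26,-0.87,0,0],
    [0,-0.32,-0.26,-0.87,0,0],
    [0,0,0,0,0,0],
    [0,0,0,0,0,0],
    [0,0,0,0,0,0],
  ],
)

```text
clock: 20.4
ee_pos: [0.5089, 0.0985, 0.2599]
tool_rot: [0.493, 0.87, -0.009, -0.005]
contact_force: [-0.1, -0.1, -5.3]
opening: 0.119
grip_force: 110.6
```

```bash
python3 - <<'E'
from h import *
plan([.509,.1,.26],tool(-1,-60))
print(env.get_obs()['joints'])
q=cam('scene','j1.png'); find(q,'foot_bar',mn=.3);find(q,'pail',mn=.3);find(q,'onion0',mn=.3)
r=cam('top','j2.png'); find(r,'onion0',mn=.3)
cv2.imwrite('pics/j.png',np.hstack([cv2.resize(q['pixels'][80:280,190:430],(460,384)),cv2.resize(r['pixels'][110:270,100:270],(340,384))]))
E
```

```text
shift [ 0.   -0.02 -0.03] turn [-0.11  0.02 -0.02] at [0.5089 0.0985 0.2599] [ 0.493  0.87  -0.009 -0.005] F [-0.1 -0.1 -5.3] op 0.12 g 110.6 t 20.4
[-0.56188954  0.52045834 -0.16082885  1.75788814  0.76047059  1.70693488
 -2.56775743]
foot_bar mark 0.97 [ 0.596 -0.643  0.018] [ 53 324]
foot_bar mark 0.47 [0.511 0.111 0.266] [323 123]
pail mark 0.86 [ 0.521 -0.549  0.001] [ 92 284]
pail mark 0.82 [0.513 0.076 0.178] [308 154]
onion0 mark 0.74 [0.519 0.257 0.046] [355 169]
onion0 mark 0.69 [0.522 0.252 0.041] [154 199]
onion0 mark 0.66 [0.449 0.252 0.045] [154 221]
onion0 mark 0.36 [0.616 0.253 0.047] [154 171]
```

View pics/j.png

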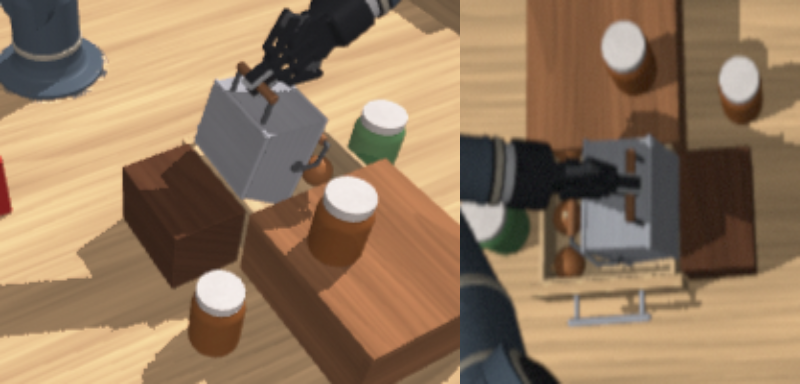

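All three onions lie in the drawer along its far side (top px (154,171), (154,199), (154,221)). Returning the pail.

```bash
cat > ret.py <<'E'
from h import *
o=env.get_obs(); T1=rotm(o['tool_rot']); P1=np.array(o['ee_pos'])
T0=rotm([-.3845,.923,-.008,.004]); P0=np.array([.506,-.0745,.1184]); edge=np.array([.506,.058,.115])
ax=Ro.from_euler('z',-1,degrees=True).apply([1,0,0])
prevP,prevT=P1,T1; n=15
for k in range(n-1,-1,-1):
    th=7.0*k; s=min(1,k/4)
    R=Ro.from_rotvec(-np.radians(th)*ax); P=edge+R.apply(P0-edge)+np.array([0,.005*k/n,.018*s+.002])
    T=R*T0; d=prevT.inv().apply(P-prevP)/.04; t=np.degrees((prevT.inv()*T).as_rotvec())/8
    print(th,d.round(2),t.round(2),P.round(3)); prevP,prevT=P,T
E
python3 ret.py
```

```text
98.0 [0.01 0.33 0.26] [ 0.8   0.01 -0.01] [0.509 0.084 0.266]
91.0 [-0.    0.28  0.3 ] [0.87 0.   0.  ] [0.508 0.068 0.267]
84.0 [-0.    0.28  0.3 ] [0.87 0.   0.  ] [0.508 0.051 0.267]
77.0 [-0.    0.28  0.3 ] [0.87 0.   0.  ] [0.508 0.035 0.265]
70.0 [-0.    0.28  0.3 ] [0.87 0.   0.  ] [0.508 0.019 0.261]
63.0 [-0.    0.28  0.3 ] [0.87 0.   0.  ] [0.507 0.004 0.255]
56.0 [-0.    0.28  0.3 ] [0.87 0.   0.  ] [ 0.507 -0.011  0.247]
49.0 [-0.    0.29  0.3 ] [0.87 0.   0.  ] [ 0.507 -0.024  0.237]
42.0 [-0.    0.29  0.3 ] [0.87 0.   0.  ] [ 0.507 -0.036  0.226]
35.0 [-0.    0.29  0.29] [0.87 0.   0.  ] [ 0.506 -0.047  0.214]
28.0 [-0.    0.29  0.29] [0.87 0.   0.  ] [ 0.506 -0.056  0.2  ]
21.0 [-0.    0.32  0.4 ] [0.87 0.   0.  ] [ 0.506 -0.063  0.181]
14.0 [-0.    0.33  0.39] [0.87 0.   0.  ] [ 0.506 -0.069  0.161]
7.0 [-0.    0.34  0.39] [0.87 0.   0.  ] [ 0.506 -0.073  0.141]
0.0 [-0.    0.35  0.38] [0.87 0.   0.  ] [ 0.506 -0.075  0.12 ]
```

>>> carry_out(
  increments=[
    [0.01,0.33,0.26,0.8,0,0],
    [0,0.28,0.3,0.87,0,0],
    [0,0.28,0.3,0.87,0,0],
    [0,0.28,0.3,0.87,0,0],
    [0,0.28,0.3,0.87,0,0],
    [0,0.28,0.3,0.87,0,0],
    [0,0.28,0.3,0.87,0,0],
    [0,0.29,0.3,0.87,0,0],
    [0,0.29,0.3,0.87,0,0],
    [0,0.29,0.29,0.87,0,0],
  ],
)

```text
clock: 21.95
ee_pos: [0.5051, -0.0483, 0.2129]
tool_rot: [-0.086, 0.996, -0.008, -0.0]
contact_force: [-1.1, 0.9, -5.0]
opening: 0.124
grip_force: 110.2
```

>>> carry_out(
  increments=[
    [0,0.29,0.29,0.87,0,0],
    [0,0.32,0.4,0.87,0,0],
    [0,0.33,0.39,0.87,0,0],
    [0,0,0,0,0,0],
  ],
)

```text
clock: 22.45
ee_pos: [0.5039, -0.0734, 0.1583]
tool_rot: [-0.264, 0.965, -0.011, -0.0]
contact_force: [-0.1, -0.2, -5.5]
opening: 0.12
grip_force: 110.3
```

```bash
python3 - <<'E'
from h import *
plan([.506,-.0688,.161],tool(-1,31.5))
q=cam('scene'); find(q,'foot_bar',mn=.3);find(q,'pail',mn=.3)
r=cam('top'); find(r,'onion0',mn=.3);find(r,'foot_bar',mn=.3);find(r,'pail',mn=.3)
E
```

```text
shift [ 0.05 -0.13 -0.  ] turn [ 0.11  0.02 -0.05] at [ 0.5039 -0.0734  0.1583] [-0.264  0.965 -0.011 -0.   ] F [-0.1 -0.2 -5.5] op 0.12 g 110.3 t 22.45
foot_bar mark 0.91 [ 0.6   -0.644  0.019] [ 52 325]
foot_bar mark 0.42 [ 0.503 -0.078  0.172] [255 171]
pail mark 0.72 [0.502 0.004 0.128] [282 173]
pail mark 0.66 [ 0.519 -0.551 -0.   ] [ 91 283]
onion0 mark 0.59 [0.45  0.251 0.048] [154 220]
onion0 mark 0.51 [0.519 0.253 0.039] [154 200]
onion0 mark 0.5 [0.629 0.251 0.046] [155 167]
foot_bar mark 0.49 [ 0.503 -0.084  0.177] [256 192]
pail mark 0.84 [ 0.511 -0.555  0.003] [395 193]
pail mark 0.67 [0.506 0.007 0.135] [227 195]
pail mark 0.51 [ 0.719  0.182 -0.003] [178 145]
```

>>> carry_out(
  increments=[
    [0.03,0.15,0.2,0.46,0,0],
    [0.03,0.15,0.2,0.46,0,0],
    [0,0.15,0.2,0.46,0,0],
    [0,0.15,0.18,0.46,0,0],
    [0,0,0,0,0,0],
  ],
)

```text
clock: 23.42
ee_pos: [0.5086, -0.0715, 0.121]
tool_rot: [-0.386, 0.923, -0.009, 0.003]
contact_force: [-0.1, -0.1, -3.9]
opening: 0.122
grip_force: 110.6
```

```bash
python3 - <<'E'
from h import *
plan([.506,-.0745,.1184],tool(-1,45.2))
for n in ('scene','top','wrist'):
    q=cam(n,n+'_k.png'); find(q,'foot_bar',mn=.3);find(q,'pail',mn=.3)
E
```

```text
shift [-0.06  0.1  -0.01] turn [-0.02  0.   -0.01] at [ 0.5086 -0.0715  0.121 ] [-0.386  0.923 -0.009  0.003] F [-0.1 -0.1 -3.9] op 0.12 g 110.6 t 23.43
foot_bar mark 0.82 [ 0.597 -0.646  0.019] [ 51 324]
foot_bar mark 0.52 [ 0.513 -0.082  0.132] [255 185]
pail mark 0.88 [0.508 0.012 0.117] [285 176]
pail mark 0.56 [ 0.523 -0.551 -0.002] [ 91 285]
pail mark 0.47 [0.519 0.259 0.044] [355 169]
foot_bar mark 0.52 [ 0.507 -0.089  0.131] [258 193]
pail mark 0.88 [0.511 0.006 0.115] [228 195]
pail mark 0.69 [ 0.512 -0.558 -0.002] [395 193]
pail mark 0.55 [0.54  0.179 0.022] [178 194]
foot_bar mark 0.91 [ 0.51  -0.08   0.135] [255 263]
pail mark 0.92 [0.505 0.01  0.121] [183 215]
```

>>> carry_out(
  increments=[
    [0,0.04,0.04,0,0,0],
    [0,0.02,0.02,0,0,0],
    [0,0,0,0,0,0],
  ],
)

```text
clock: 24.25
ee_pos: [0.5087, -0.0707, 0.1187]
tool_rot: [-0.387, 0.922, -0.008, 0.003]
contact_force: [0.3, -0.9, 0.7]
opening: 0.119
grip_force: 111.2
```

>>> carry_out(
  increments=[
    [0,0,0,0,0,0],
    [0,0,0,0,0,0],
  ],
  squeeze=20,
)

```text
clock: 24.5
ee_pos: [0.5087, -0.0707, 0.1187]
tool_rot: [-0.386, 0.922, -0.008, 0.004]
contact_force: [-0.7, -1.4, 3.0]
opening: 0.121
grip_force: 111.3
```

>>> carry_out(
  increments=[
    [0,0,0,0,0,0],
    [0,0,0,0,0,0],
    [0,0,0,0,0,0],
  ],
  hand=-0.4,
)

```text
clock: 24.88
ee_pos: [0.5084, -0.0705, 0.1181]
tool_rot: [-0.386, 0.922, -0.008, 0.003]
contact_force: [-0.2, 0.4, -0.4]
opening: 0.3
grip_force: 0.0
```

>>> carry_out(
  increments=[
    [0,0,-0.3,0,0,0],
    [0,0,-0.5,0,0,0],
    [0,0,-0.9,0,0,0],
    [0,0,-1,0,0,0],
    [0,0,-1,0,0,0],
    [0,0,-0.5,0,0,0],
  ],
)

```text
clock: 25.62
ee_pos: [0.5067, -0.1934, 0.238]
tool_rot: [-0.385, 0.923, -0.009, 0.005]
contact_force: [0.4, 0.0, 0.1]
opening: 0.299
grip_force: 0.0
```

```bash
python3 - <<'E'
from h import *
plan([.39,.18,.097],tool(-1,0)); print(np.round(env.get_obs()['joints'],2))
for n in ('scene','top'):
    q=cam(n,n+'_l.png'); find(q,'foot_bar',mn=.3);find(q,'pail',mn=.3);find(q,'onion0',mn=.3);find(q,'chest_drawer0_handle',mn=.3)
E
```

```text
shift [-3.11 -4.03  9.06] turn [-5.66 -0.02 -0.01] at [ 0.5067 -0.1934  0.238 ] [-0.385  0.923 -0.009  0.005] F [0.4 0.  0.1] op 0.3 g 0.0 t 25.62
[ 0.74  0.51 -0.17  1.68 -0.57  1.46 -0.8 ]
foot_bar mark 0.85 [ 0.596 -0.641  0.02 ] [ 53 323]
foot_bar mark 0.62 [ 0.512 -0.082  0.13 ] [255 185]
pail mark 0.92 [0.51  0.013 0.113] [285 177]
pail mark 0.81 [ 0.52  -0.55   0.002] [ 91 283]
onion0 mark 0.67 [0.455 0.255 0.042] [342 157]
onion0 mark 0.57 [0.521 0.254 0.046] [355 169]
chest_drawer0_handle mark 0.8 [0.379 0.18  0.083] [310 140]
foot_bar mark 0.67 [ 0.505 -0.09   0.13 ] [258 194]
pail mark 0.88 [0.515 0.01  0.116] [226 193]
onion0 mark 0.61 [0.449 0.251 0.046] [154 221]
onion0 mark 0.59 [0.519 0.25  0.04 ] [155 200]
onion0 mark 0.48 [0.628 0.253 0.046] [154 167]
```

The pail is upright on the step and released, the onions are still in the drawer. Next is the drawer front.

>>> carry_out(
  increments=[
    [0,-0.8,-0.8,0,0,0],
    [0,-0.8,-0.8,0,0,0],
    [0,0,0,-0.95,0,0],
    [0,0,0,-0.95,0,0],
    [0,0,0,-0.95,0,0],
    [0,0,0,-0.95,0,0],
    [0,0,0,-0.95,0,0],
    [0,0,0,-0.9,0,0],
  ],
  hand=-1,
)

```text
clock: 27.12
ee_pos: [0.5064, -0.1906, 0.3269]
tool_rot: [-0.0, 1.0, -0.008, 0.0]
contact_force: [-0.7, -0.0, -0.6]
opening: 0.001
grip_force: 0.0
```

>>> carry_out(
  increments=[
    [-0.3,-1,0,0,0,0],
    [-0.3,-1,0,0,0,0],
    [-0.3,-1,0,0,0,0],
    [-0.3,-1,0,0,0,0],
    [-0.3,-1,0,0,0,0],
    [-0.3,-1,0,0,0,0],
    [-0.3,-1,0,0,0,0],
    [-0.3,-1,0,0,0,0],
    [-0.3,-1,0,0,0,0],
    [-0.3,-1,0,0,0,0],
  ],
)

```text
clock: 28.38
ee_pos: [0.3923, 0.2122, 0.3281]
tool_rot: [-0.002, 1.0, -0.008, -0.0]
contact_force: [0.8, -0.1, 0.5]
opening: -0.002
grip_force: 0.0
```

```bash
python3 - <<'E'
from h import *
plan([.382,.255,.20],tool(-1,0)); print(np.round(env.get_obs()['joints'],2))
E
```

```text
shift [-0.27 -1.05  3.21] turn [-0.03  0.    0.01] at [0.3923 0.2122 0.3281] [-0.002  1.    -0.008 -0.   ] F [ 0.8 -0.1  0.5] op -0.0 g 0.0 t 28.38
[-0.05  0.04 -0.55  1.88  0.02  1.23 -2.19]
```

>>> carry_out(
  increments=[
    [-0.15,-0.55,0.8,0,0,0],
    [-0.12,-0.5,0.8,0,0,0],
    [0,0,1,0,0,0],
    [0,0,1,0,0,0],
    [0,0,1,0,0,0],
    [0,0,0.8,0,0,0],
    [0,0,0,0,0,0],
  ],
)

```text
clock: 29.25
ee_pos: [0.3814, 0.2529, 0.1105]
tool_rot: [-0.001, 1.0, -0.008, -0.003]
contact_force: [-0.3, 0.4, -0.1]
opening: -0.001
grip_force: 0.0
```

```bash
python3 - <<'E'
from h import *
plan([.382,.255,.093],tool(-1,0)); print(np.round(env.get_obs()['joints'],2))
p=cam('scene','m.png');q=cam('wrist')
cv2.imwrite('pics/m2.png',np.hstack([cv2.resize(p['pixels'][80:240,250:450],(480,384)),cv2.resize(q['pixels'],(320,384))]))
E
```

```text
shift [ 0.02 -0.05  0.44] turn [-0.01  0.04  0.01] at [0.3814 0.2529 0.1105] [-0.001  1.    -0.008 -0.003] F [-0.3  0.4 -0.1] op -0.0 g 0.0 t 29.25
[-0.21  0.33 -0.55  2.13  0.25  0.75 -2.51]
```

View pics/m2.png

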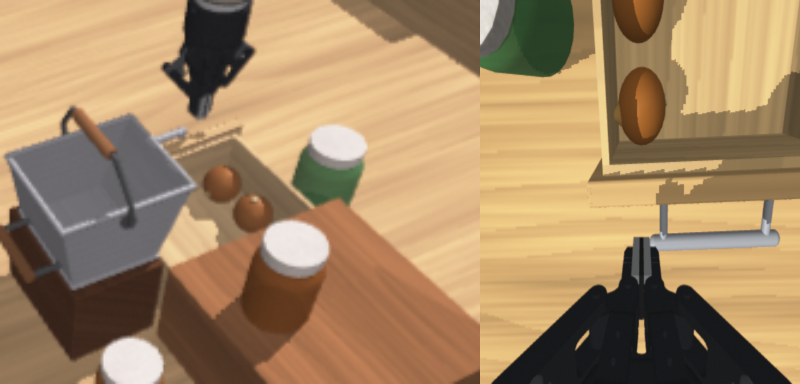

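The fingertips (wrist px about (640,240) in the montage) sit in front of the panel, left of the handle's end. Lowering and pushing.

>>> carry_out(
  increments=[
    [0,-0.05,0.25,0,0,0],
    [0,0,0.18,0,0,0],
    [0.25,0,0,0,0,0],
    [0.4,0,0,0,0,0],
    [0.5,0,0,0,0,0],
    [0.5,0,0,0,0,0],
    [0.5,0,0,0,0,0],
    [0.5,0,0,0,0,0],
    [0.5,0,0,0,0,0],
    [0.4,0,0,0,0,0],
  ],
)

```text
clock: 30.6
ee_pos: [0.5274, 0.2534, 0.0953]
tool_rot: [-0.002, 1.0, -0.009, 0.0]
contact_force: [-2.0, 0.8, 1.2]
opening: -0.001
grip_force: 0.7
```

```bash
python3 - <<'E'
from h import *
plan([.588,.252,.093],tool(-1,0)); print(np.round(env.get_obs()['joints'],2))
p=cam('top');find(p,'chest_drawer0_handle',mn=.3);find(p,'drawer_floor',mn=.3)
E
```

```text
shift [1.51 0.01 0.06] turn [-0.03 -0.01 -0.01] at [0.5274 0.2534 0.0953] [-0.002  1.    -0.009  0.   ] F [-2.   0.8  1.2] op -0.0 g 0.7 t 30.6
[-0.15  0.52 -0.48  1.86  0.32  0.83 -2.39]
chest_drawer0_handle mark 0.86 [0.505 0.181 0.077] [174 201]
```

>>> carry_out(
  increments=[
    [0.35,0,0,0,0,0],
    [0.35,0,0,0,0,0],
    [0.3,0,0,0,0,0],
    [0.15,0,0,0,0,0],
    [0.1,0,0,0,0,0],
  ],
)

```text
clock: 31.38
ee_pos: [0.5692, 0.2529, 0.0952]
tool_rot: [0.0, 1.0, -0.008, -0.006]
contact_force: [-20.5, -2.7, 15.7]
opening: 0.003
grip_force: 10.6
```

>>> carry_out(
  increments=[
    [0.08,0,0,0,0,0],
    [0.08,0,0,0,0,0],
  ],
)

```text
clock: 31.62
ee_pos: [0.5693, 0.2529, 0.0952]
tool_rot: [0.002, 1.0, -0.007, -0.012]
contact_force: [-34.2, -4.1, 26.0]
opening: 0.0
grip_force: 17.2
```

>>> carry_out(
  increments=[
    [0.08,0,0,0,0,0],
    [0.08,0,0,0,0,0],
  ],
)

```text
clock: 31.88
ee_pos: [0.5694, 0.2529, 0.0952]
tool_rot: [0.004, 1.0, -0.006, -0.018]
contact_force: [-47.2, -7.7, 36.9]
opening: 0.001
grip_force: 24.4
```

>>> carry_out(
  increments=[
    [-0.4,0,0,0,0,0],
    [-0.6,0,0,0,0,0],
    [0,0,-0.8,0,0,0],
    [0,0,-1,0,0,0],
    [0,0,-1,0,0,0],
    [-0.3,0,-1,0,0,0],
    [0,0,0,0,0,0],
  ],
)

```text
clock: 32.75
ee_pos: [0.5377, 0.254, 0.2514]
tool_rot: [-0.004, 1.0, -0.008, 0.004]
contact_force: [0.8, -0.5, -1.3]
opening: -0.003
grip_force: 0.0
```

```bash
python3 - <<'E'
from h import *
st()
P=[]
for n in ('scene','top'):
    p=cam(n);P.append(p)
    for l in ('chest_drawer0_handle','drawer_floor','chest','pail','foot_bar','onion0','jar0'): find(p,l,mn=.3)
cv2.imwrite('pics/n.png',np.hstack([cv2.resize(P[0]['pixels'][80:240,230:430],(480,384)),cv2.resize(P[1]['pixels'][110:270,110:250],(320,384))]))
E
```

```text
{'clock': 32.75, 'joints': [-0.096, 0.367, -0.543, 1.691, 0.205, 1.13, -2.283], 'ee_pos': [0.538, 0.254, 0.251], 'tool_rot': [-0.004, 1.0, -0.008, 0.004], 'contact_force': [0.775, -0.482, -1.316], 'opening': -0.003, 'grip_force': 0.0}
chest_drawer0_handle mark 0.69 [0.552 0.186 0.081] [344 175]
chest mark 0.85 [0.723 0.185 0.001] [376 235]
chest mark 0.39 [ 0.511 -0.081  0.13 ] [255 185]
pail mark 0.83 [ 0.518 -0.551  0.002] [ 90 283]
pail mark 0.79 [0.509 0.012 0.112] [285 178]
foot_bar mark 0.9 [ 0.597 -0.645  0.02 ] [ 51 324]
foot_bar mark 0.73 [ 0.509 -0.083  0.128] [254 185]
jar0 mark 0.95 [ 0.515  0.375 -0.   ] [381 166]
jar0 mark 0.74 [ 0.682 -0.036 -0.004] [299 255]
jar0 mark 0.61 [0.701 0.135 0.117] [365 209]
chest_drawer0_handle mark 0.68 [0.547 0.177 0.08 ] [175 188]
chest_drawer0_handle mark 0.44 [0.698 0.128 0.119] [187 139]
chest mark 0.66 [ 0.72   0.181 -0.006] [179 145]
pail mark 0.68 [0.513 0.01  0.116] [226 194]
foot_bar mark 0.43 [ 0.508 -0.091  0.128] [259 193]
jar0 mark 0.61 [ 0.685 -0.034  0.001] [240 151]
```

View pics/n.png

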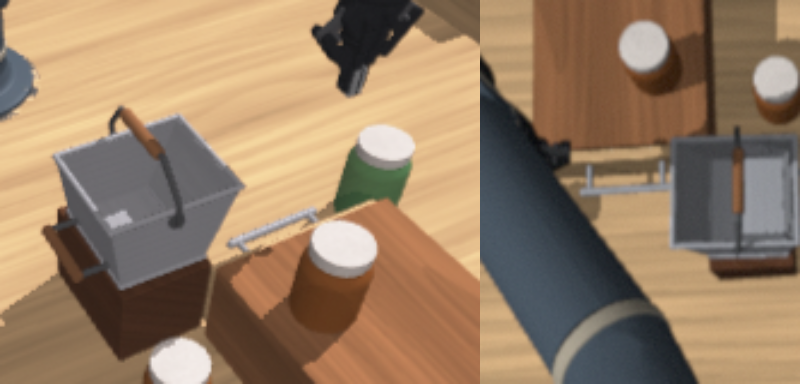

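The drawer ran onto a hard stop, and its handle reads x = 0.550, against 0.5505 expected when shut. The pail stands empty and upright on the step at scene px (285,178), the jars haven't moved, and the arm is clear. Handing in.

```bash
python3 -c "
from station import env
print(env.sign_off())"
```

```text
the job is handed in; nothing more can be done
None
```

I handed the job in at about 33 s: the onions are in the drawer, the empty pail stands upright on the step, and the jars are where they were. The drawer was pushed to a hard stop, and its handle reads within a few mm of its shut position. No verdict came back from the judge.

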